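# Hover a wiper arm over its pivot bush

### The arm

A 6-joint arm with a two-finger parallel gripper is mounted at the origin on the work surface. World frame = base frame: x ahead of the robot, y to its left, z up, the work surface at z = 0. Lengths are in m, angles in rad, forces in N, time in s.
With the tool pointing down it reaches from about 0.35 to 0.85 m from the base axis. Payload 8.1 kg.
Tool frame: the origin (TCP) lies on the centre line of the jaws, within the pads' length; the fingertips stand 25 mm ahead of it and the grasp point (between the pads) lies 6 mm ahead of it (env.tips_ahead is the distance from the TCP to the fingertips, in m); z points along the fingers, y is the line along which they close (so a half turn about z gives the same grasp; the last joint's range is limited). The gripper opens to 93 mm and grips with 3 to 60 N. Pads are 15 mm wide; open, the fingers measure 128 mm over their backs; the gripper's body (75 mm by 188 mm) begins 65 mm behind the grasp point.
Start: joints at [1.059, 0.13, 1.488, -0, 1.523, -0.085], TCP at [0.248, 0.546, 0.244] pointing down, gripper open.
Joint ranges: [-2.96, 2.96], [-0.89, 2.26], [0.02, 2.5], [-1.34, 4.48], [0, 2.73], [-2.66, 2.66]. Speed limits (rad/s): [2.39, 2.39, 2.79, 3.14, 3.14, 3.14].

### API

Orientations are given as a 3x3 rotation matrix whose columns are the frame's x, y, z axes.
In Python, from rig import sensors, camera, camera_params, workorder, env gives the robot as it stands.
- The arm moves only by the tool play_rows, never from a script. Its argument "increments" is one flat list of numbers, 7 for each row, row after row: the finger opening in mm, from 0 to 93, then the shift along the tool's x, y, z in mm, then the turn, a rotation vector about the tool's x, y, z in degrees. In form: [claw, dx, dy, dz, ax, ay, az, claw, dx, dy, dz, ax, ay, az, ...]. A call has 1 to 8 rows; each row shifts and turns the commanded pose from where the row before left it, along the tool's axes as they then stand; what a row does not reach is not made up. A row lasts 1/8 s, in which the tool goes at most 62.5 mm and 10.7 degrees, less where a joint would pass 70% of its speed; a pose out of reach is approached as far as the arm can. A call with a gripper value outside its range is refused whole. The fingers move at their own pace and stop on an object; "squeeze" is the grip in N (left out, the last holds). Time passes only in rows, so rows that do not move let the fingers close. It gives the time, the measured TCP pose, the force, the opening and the grip force at its end, in the units of the state.
- sensors.read_state(): the state, without advancing time (a new reading comes with each control period).
- camera(name): name is "scene" or "top" or "wrist"; returns (picture, depth): 480x640x3 uint8, red, green, blue; 480x640 float32, m along the optical axis (not along the pixel's ray), 0 where there is no reading.
- camera_params(name): a dict with "vertical_fov" (degrees; the focal length in pixels is half the picture's height over the tangent of half this angle, whatever the lens; pixels are square), "cx", "cy" (the principal point, pixels), "cam_to_world" (4x4, takes a point from camera to world coordinates); the wrist camera has in their place "tool_from_camera" (4x4, takes a point from camera to tool coordinates, whose origin is the TCP and whose axes are the flange's). Camera axes: x right, y up, looking along -z (the intrinsics and any distortion apply to the point x, -y, -z); pixel columns grow to the right and rows downward; lengths in m; the calibration is good to about 2 mm. A picture is of the moment at which its call begins: read the wrist's pose just before it. camera_params takes no time and is no camera call.
- workorder.sign_off(): hands the job in; it is judged then, once.
The state is a dict: "time": time; "joint_pos": joint angles; "joint_vel": joint speeds; "effort": joint torques, N m; "ee_pos": TCP position; "ee_rot": TCP orientation; "ft_force": force on the tool from outside, world axes, zero at the start; "moment": the same for the moment, N m; "finger_gap": finger opening in m; "grasp_force": force on a finger pad.
Only numpy, scipy, OpenCV 4.12 (cv2) and the standard library are available. Lean on these libraries where they do the work, as an engineer would, in place of code of your own. Each camera call takes 0.05 s, during which the arm holds its last target. There are 200 camera calls.

### The job

Draw the orange-headed locating pin up out of the bush of the blue pivot fixture and park it hanging upright in the red side notch, released. Then pick up the black wiper arm, carry it over the grey caddy to the fixture without knocking anything about, and stop with its eye centred about one centimetre above the bush, the arm level and running out along the yellow stripe, touching nothing, so that I can slip the washer in between. Finish still holding it there, steady: do not set it down or let go.

Things in the scene. Friction and masses are not known exactly. Their poses are not given: they have to be found in the camera images.
- fixture: Fixed pivot fixture: blue base plate 170 x 150 x 12 mm on the mat, with an upright steel bush (34 mm outside, bore 14 mm wide and 49 mm deep). Origin on the bush axis at the plate's underside, z up. +x: direction of the yellow stripe on the plate, outward from the bush. +y: side of the red notched lug. It may stand on either side of the caddy.
- bush_top (a point): Centre of the bush's top rim, 110 mm above the fixture's origin; axes as the fixture's.
- notch (a point): Parking point in the red lug, 60 mm from the bush axis along fixture +y, at the lug's top face, 60 mm above the fixture's underside. The U notch is 15 mm wide (along x), open upward and toward +y; closed end 8 mm on the bush side of this point, prongs end 20 mm beyond it. Plate 12 mm thick, free below. Axes as the fixture's.
- pin: Loose locating pin, about 70 g: steel shank 12 mm in diameter, 42 mm long, pointed foot; above it a collar 24 mm in diameter, 4 mm thick, then an orange knob 18 mm in diameter, 34 mm high (top at +38 mm). Origin on the axis at the collar's underside, z up. Starts in the bush, collar on the rim; in the notch it hangs by its collar.
- pin_tip (a point): Foot of the pin's shank, 42 mm below its origin.
- wiper: Loose black wiper arm, 285 mm from eye to tip, about 0.22 kg, flat on the mat on the other side of the caddy. Origin: centre of the round eye (44 mm outside, 20 mm hole, 26 mm high), at its underside; +x runs from eye to tip, z up. The bar to grip is 13 mm wide, from 8 to 24 mm above the underside, 70 to 245 mm from the eye.
- wiper_grip (a point): Balance point of the wiper arm, in the middle of the bar, 120 mm from the eye, 16 mm above the underside.
- caddy: Fixed grey open tool caddy between the two sides, 300 (x) x 120 (y) x 75 mm high, walls and floor 5 mm; origin at the centre of its underside. The cup and the funnel stand in it.
- cup: Loose white ceramic cup, 76 mm wide, 88 mm high, in the caddy; origin at the centre of its foot. Leave alone.
- funnel: Loose stainless funnel, mouth down in the caddy, 100 mm wide, 125 mm high; origin at the centre of its mouth. Leave alone.
- jug: Loose closed green jug, 75 (x) x 125 (y) mm, 190 mm high, just beyond the far end of the caddy; origin at the centre of its underside. Leave alone.
- screwdriver: Loose screwdriver lying near one side edge of the mat, about 200 mm long. Leave alone.
- can: Loose red can, 60 mm in diameter, 120 mm high, near one side edge of the mat; origin at the centre of its underside. Leave alone.
- mat: Fixed grey rubber mat, 660 (x) x 1060 (y) mm, 3 mm thick: its top is 3 mm above the bench; origin at the centre of its underside.

How it is judged:
On the way, in this order (a step that is already met when the one before it is completed fails the run):
1. the pin is drawn right out of the bush (z of pin_tip in the frame of bush_top above 0.002 m), for 0.05 s.
2. the pin hangs upright in the red notch, released (horizontal distance between pin and notch below 0.012 m and z of pin in the frame of notch between -0.004 and 0.004 m and x of pin in the frame of notch between -0.005 and 0.005 m and angle between pin's own z axis and vertical below 0.2 rad and contact force between pin and the fingers below 0.1 N and linear speed of pin below 0.02 m/s), for 0.2 s.
3. the wiper arm passes over the caddy, clear of its rim (y of wiper_grip in the frame of caddy between -0.06 and 0.06 m and z of wiper_grip in the frame of caddy above 0.09 m), for 0.05 s.
At the end, for the whole second after the job is handed in: Gripper still holds the wiper arm at rest, eye within 8 mm of the bush axis, underside 3 to 18 mm above the rim, level and along the stripe within 8 degrees, touching only the fingers; pin hangs free in the notch, within 12 mm of its point, collar on the lug within 4 mm, upright within 11 degrees (horizontal distance between wiper and bush_top below 0.008 m and z of wiper in the frame of bush_top between 0.003 and 0.018 m and angle between the x axis of wiper and the x axis of fixture, either way round below 0.14 rad and x of wiper_grip in the frame of fixture above 0.09 m and angle between wiper's own z axis and vertical below 0.14 rad and contact force between wiper and the fingers above 1 N and linear speed of wiper below 0.02 m/s and contact force between wiper and cup below 0.1 N and contact force between wiper and funnel below 0.1 N and contact force between wiper and jug below 0.1 N and contact force between wiper and screwdriver below 0.1 N and contact force between wiper and can below 0.1 N and contact force between wiper and fixture below 0.1 N and contact force between wiper and pin below 0.1 N and contact force between wiper and caddy below 0.1 N and contact force between wiper and mat below 0.1 N and horizontal distance between pin and notch below 0.012 m and z of pin in the frame of notch between -0.004 and 0.004 m and x of pin in the frame of notch between -0.005 and 0.005 m and angle between pin's own z axis and vertical below 0.2 rad and contact force between pin and the arm below 0.1 N and contact force between pin and the fingers below 0.1 N); the arm keeps its last pose, push and grip.
It fails at once if a bystander (cup, funnel, jug, screwdriver, can) is shoved by more than 25 mm or toppled (distance of any of cup, funnel, jug, screwdriver, can from where it was at the start of the episode above 0.025 m or angle between any of cup, funnel, jug, can's own z axis and vertical above 0.5 rad).
It also fails if it takes over 66 s, if anything falls off the work surface, if the arm or the gripper's body presses on something with over 40 N, if the wrist force passes 120 N, or if a joint passes its speed limit or range.

## Working session

There is one attempt and no reset: what is moved stays moved. The work goes in short steps, Python scripts to look and compute and a tool call to move; the robot and the scene stay as the last step left them, time stands still between calls to the robot, and variables do not carry over. Pictures are saved under pics/ and viewed, at most 10 in all, crops included, and the job is handed in when it is done.

Besides the shell and the picture viewer there is one more tool, called after "Request:" as name(argument=value, ...) on one line, values as JSON. play_rows: Moves the arm, as the interface text tells. Its arguments: {"type":"object","properties":{"increments":{"type":"array","items":{"type":"number"}},"squeeze":{"type":"number"}},"required":["increments"]}

```bash
ls; mkdir -p pics
python3 - <<'E'
from rig import sensors,camera,camera_params,env
import cv2,numpy as np
s=sensors.read_state();print(s['time'],s['ee_pos'],s['ee_rot'])
for n in ("scene","top"):
    p,d=camera(n);cv2.imwrite(f"pics/{n}0.png",p[:,:,::-1]);np.savez(f"{n}0.npz",p=p,d=d)
    print(n,camera_params(n))
print(camera_params("wrist"))
E
```

```text
pics
0.0 [0.24808565 0.54573074 0.24258217] [[-9.10303042e-01  4.13941450e-01 -9.21261582e-04]
 [ 4.13942439e-01  9.10301639e-01 -1.60749881e-03]
 [ 1.73215541e-04 -1.84466032e-03 -9.99998284e-01]]
scene {'vertical_fov': 46.776728514824796, 'cx': 316.53041525048565, 'cy': 239.03475591022394, 'cam_to_world': array([[-0.70532655, -0.53568554,  0.4642795 ,  1.20628853],
       [ 0.70865907, -0.54927429,  0.44283188,  0.579557  ],
       [ 0.01779816,  0.64135696,  0.76703616,  1.09553328],
       [ 0.        ,  0.        ,  0.        ,  1.        ]])}
top {'vertical_fov': 49.637620326498485, 'cx': 316.4647425639161, 'cy': 250.55136088626386, 'cam_to_world': array([[-1.74889366e-02,  9.76824590e-01, -2.13325706e-01,
         2.92817884e-01],
       [-9.99843220e-01, -1.76772447e-02,  1.02485235e-03,
         1.02696863e-02],
       [-2.76990973e-03,  2.13310184e-01,  9.76980600e-01,
         1.47183879e+00],
       [ 0.00000000e+00,  0.00000000e+00,  0.00000000e+00,
         1.00000000e+00]])}
{'vertical_fov': 63.045485691840746, 'cx': 316.6874434892446, 'cy': 236.71367235702922, 'tool_from_camera': array([[ 3.19408771e-04,  9.63409625e-01,  2.68033192e-01,
         7.48131632e-02],
       [ 9.99998540e-01, -7.57644042e-04,  1.53157620e-03,
        -2.27211723e-04],
       [ 1.67860900e-03,  2.68032312e-01, -9.63408461e-01,
        -1.40622755e-01],
       [ 0.00000000e+00,  0.00000000e+00,  0.00000000e+00,
         1.00000000e+00]])}
```

View pics/top0.png

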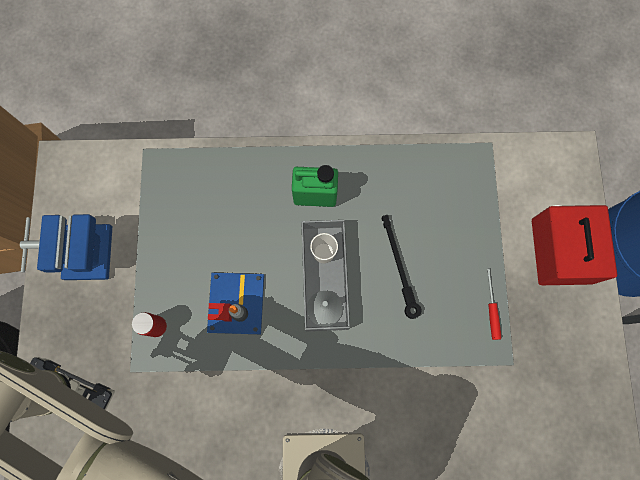

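View pics/scene0.png

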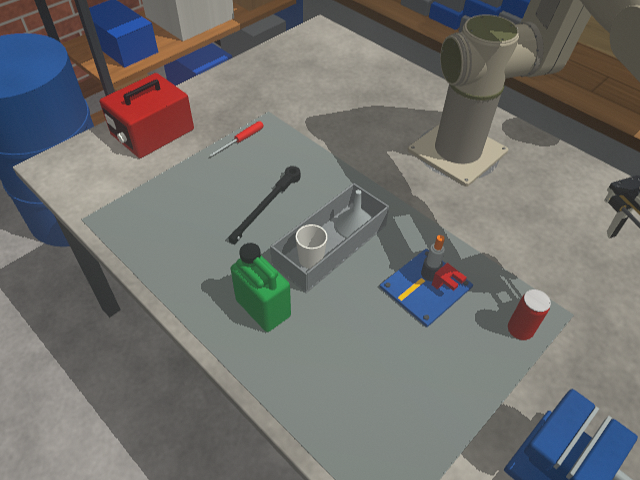

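```bash
cat > h.py <<'E'
import numpy as np,cv2
from rig import sensors,camera,camera_params
def pose(n,s=None):
    c=camera_params(n)
    if n!="wrist": return c,c["cam_to_world"]
    s=s or sensors.read_state();T=np.eye(4);T[:3,:3]=s["ee_rot"];T[:3,3]=s["ee_pos"]
    return c,T@c["tool_from_camera"]
def rays(c,T,uv):
    f=240/np.tan(np.radians(c["vertical_fov"]/2));uv=np.atleast_2d(uv).astype(float)
    d=np.c_[(uv[:,0]-c["cx"])/f,-(uv[:,1]-c["cy"])/f,-np.ones(len(uv))]
    return T[:3,3],d@T[:3,:3].T
def onplane(c,T,uv,z):
    o,d=rays(c,T,uv);return o+d*((z-o[2])/d[:,2])[:,None]
def cloud(c,T,d,m):
    v,u=np.nonzero(m&(d>0));o,r=rays(c,T,np.c_[u,v]);return o+r*d[v,u][:,None]
def tri(a,b):  # (c,T,uv) pairs
    A=np.zeros((3,3));B=np.zeros(3)
    for c,T,uv in(a,b):
        o,r=rays(c,T,uv);r=r[0]/np.linalg.norm(r[0]);P=np.eye(3)-np.outer(r,r);A+=P;B+=P@o
    return np.linalg.solve(A,B)
def hsv(p): return cv2.cvtColor(p,cv2.COLOR_RGB2HSV)
E
python3 - <<'E'
from h import *
np.set_printoptions(precision=4,suppress=True)
R={}
for n in("scene","top"):
    z=np.load(n+"0.npz");p,d=z["p"],z["d"];c,T=pose(n);H=hsv(p);h,s,v=[H[...,i].astype(int) for i in range(3)]
    C=np.zeros(d.shape+(3,));v_,u_=np.indices(d.shape);o,r=rays(c,T,np.c_[u_.ravel(),v_.ravel()]);C=(o+r*d.ravel()[:,None]).reshape(C.shape)
    fx=(C[...,1]>.12)&(C[...,1]<.45)&(C[...,0]>.2)&(C[...,0]<.6)&(C[...,2]<.2)
    ms=dict(orange=(h>6)&(h<18)&(s>150)&(v>100)&fx,red=((h<4)|(h>176))&(s>150)&(v>60)&fx,yellow=(h>19)&(h<32)&(s>150)&(v>60)&fx,blue=(h>100)&(h<130)&(s>120)&fx,
      black=(v<70)&(C[...,1]<-.1)&(C[...,1]>-.4)&(C[...,0]>.3)&(C[...,0]<.75)&(C[...,2]>.008)&(C[...,2]<.05))
    for k,m in ms.items():
        P=C[m&(d>0)];vv,uu=np.nonzero(m)
        print(n,k,m.sum(),"uv",uu.mean(),vv.mean(),"mean",P.mean(0),"p5",np.percentile(P,3,axis=0),"p95",np.percentile(P,97,axis=0))
        R[n,k]=(c,T,(uu.mean(),vv.mean()))
        if k in("blue","black","yellow"):
            Q=P if k!="blue" else P[P[:,2]<.03]
            print("  rect",cv2.minAreaRect((Q[:,:2]*1000).astype(np.float32)), "axis",np.linalg.eigh(np.cov(Q[:,:2].T))[1][:,1])
for k in("orange","yellow","red","black"): print(k,tri(R["scene",k],R["top",k]))
E
```

```text
scene orange 96 uv 439.0208333333333 241.86458333333334 mean [0.4357 0.2255 0.1388] p5 [0.4276 0.2169 0.1224] p95 [0.4438 0.2339 0.1537]
scene red 338 uv 450.8491124260355 275.50295857988164 mean [0.4367 0.2775 0.0629] p5 [0.4146 0.2499 0.0579] p95 [0.4592 0.3048 0.0671]
scene yellow 134 uv 410.6268656716418 289.1268656716418 mean [0.5026 0.2208 0.0158] p5 [0.4625 0.2146 0.0116] p95 [0.5399 0.2272 0.0201]
  rect ((501.4143371582031, 220.68490600585938), (13.395398139953613, 84.25404357910156), 86.56282043457031) axis [-0.9985  0.0539]
scene blue 2400 uv 422.1070833333333 291.165 mean [0.4868 0.2425 0.0149] p5 [0.4054 0.1673 0.0106] p95 [0.5467 0.311  0.019 ]
  rect ((465.11346435546875, 236.61419677734375), (156.860107421875, 171.04537963867188), 86.76173400878906) axis [-0.0339  0.9994]
scene black 796 uv 267.27638190954775 200.3103015075377 mean [ 0.5533 -0.2262  0.0245] p5 [ 0.4238 -0.2691  0.0127] p95 [ 0.7078 -0.1859  0.0313]
  rect ((561.65576171875, -219.96104431152344), (311.74273681640625, 43.714454650878906), 15.797844886779785) axis [-0.9732 -0.2298]
top orange 47 uv 232.7
[... 475 characters left out ...]
.8484878540039) axis [-0.9989  0.0469]
top blue 2362 uv 236.79805249788316 301.7150719729043 mean [0.4679 0.2353 0.0159] p5 [0.3841 0.1676 0.0096] p95 [0.5458 0.3094 0.0217]
  rect ((465.3421936035156, 239.9613037109375), (150.8491668701172, 169.7578582763672), 87.02527618408203) axis [-0.9825 -0.1862]
top black 749 uv 401.9759679572764 274.20026702269695 mean [ 0.537  -0.2309  0.0268] p5 [ 0.42   -0.2704  0.0156] p95 [ 0.701  -0.1893  0.0334]
  rect ((563.0955810546875, -231.15493774414062), (303.8963317871094, 42.694766998291016), 10.871408462524414) axis [-0.9726 -0.2324]
orange [0.4352 0.2259 0.1386]
yellow [0.503  0.2221 0.017 ]
red [0.4356 0.3135 0.0914]
black [ 0.542  -0.2382  0.003 ]
```

The top and scene views agree. The pin is at about (0.435, 0.226), the stripe yaw is about −3°, and the wiper eye is near x≈0.43, y≈−0.26, pointing 13°. I'll move above the pin for a close look.

```bash
cat >> h.py <<'E'
from scipy.spatial.transform import Rotation as Ro
def go(P,ydeg,n,claw,start=None,nd=1):
    """rows to TCP P, tool down, tool y axis at world heading ydeg"""
    if start is None:
        s=sensors.read_state();p,R=np.array(s["ee_pos"]),Ro.from_matrix(s["ee_rot"])
    else: p,R=start
    a=np.radians(ydeg);y=np.array([np.cos(a),np.sin(a),0]);z=np.array([0,0,-1.]);G=Ro.from_matrix(np.c_[np.cross(y,z),y,z])
    out=[]
    for i in range(n):
        w=(R.inv()*G).as_rotvec(degrees=True)/(n-i);d=R.inv().apply((np.array(P)-p)/(n-i))*1000
        d,w=d.round(nd),w.round(nd);out.append([claw]+[float(x)+0 for x in d]+[float(x)+0 for x in w])
        p=p+R.apply(d/1000);R=R*Ro.from_rotvec(w,degrees=True)
    for i in range(0,n,8): print(",  ".join(",".join("%g"%x for x in r) for r in out[i:i+8]))
    return p,R
E
python3 -c "
from h import *
go((.433,.245,.30),-3,8,60)"
```

```text
60,-36.6,-24.7,-7.1,0,0,8.6,  60,-39.9,-18.9,-7.1,0,0,8.6,  60,-42.3,-12.7,-7.1,0,0,8.6,  60,-43.7,-6.3,-7.1,0,0,8.5,  60,-44.1,0.2,-7.2,0,0,8.6,  60,-43.6,6.8,-7.1,0,0,8.5,  60,-42.1,13.2,-7.2,0,0,8.6,  60,-39.6,19.4,-7.1,0,0.1,8.5
```

Request:
play_rows(increments=[60,-36.6,-24.7,-7.1,0,0,8.6,60,-39.9,-18.9,-7.1,0,0,8.6,60,-42.3,-12.7,-7.1,0,0,8.6,60,-43.7,-6.3,-7.1,0,0,8.5,60,-44.1,0.2,-7.2,0,0,8.6,60,-43.6,6.8,-7.1,0,0,8.5,60,-42.1,13.2,-7.2,0,0,8.6,60,-39.6,19.4,-7.1,0,0.1,8.5])

```text
time: 1.1
ee_pos: [0.4335, 0.244, 0.3005]
ee_rot: [[0.056, 0.998, -0.001], [0.998, -0.056, 0.002], [0.002, -0.001, -1.0]]
ft_force: [0.6, 0.0, -0.5]
finger_gap: 0.0599
grasp_force: 0.0
```

Request:
play_rows(increments=[60,0,0,0,0,0,0,60,0,0,0,0,0,0])

```text
time: 1.35
ee_pos: [0.4329, 0.2455, 0.3002]
ee_rot: [[0.051, 0.999, -0.001], [0.999, -0.051, 0.002], [0.002, -0.001, -1.0]]
ft_force: [-0.7, -0.4, -0.4]
finger_gap: 0.0601
grasp_force: 0.0
```

Run:
```python
from h import *
s=sensors.read_state();p,d=camera("wrist");cv2.imwrite("pics/w1.png",p[:,:,::-1]);np.savez("w1.npz",p=p,d=d,pos=s["ee_pos"],rot=s["ee_rot"])
print(s["time"],s["ee_pos"],s["joint_vel"])
```

```text
1.35 [0.4328663  0.24551121 0.30018523] [0.02436383 0.00052988 0.00245638 0.00171103 0.0005657  0.00097625]
```

View pics/w1.png

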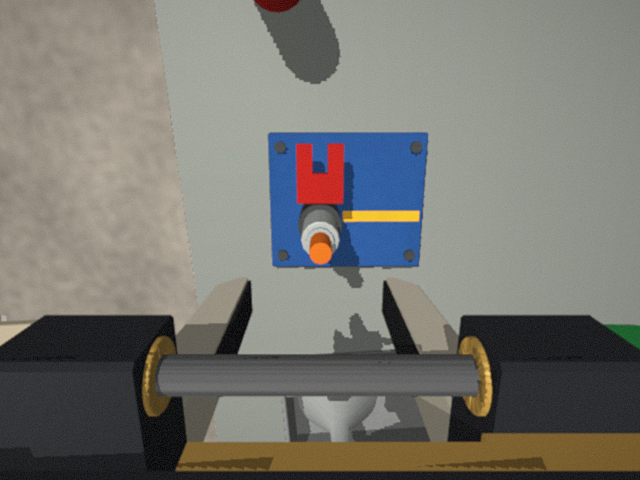

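The wrist view shows the red U-notch at about (320,158), the knob top at about (320,252), and the stripe running from (344,217) to (420,216). Next I'll measure these.

```bash
cat > m.py <<'E'
from h import *
np.set_printoptions(precision=4,suppress=True)
def feats(f):
    z=np.load(f);p,d=z["p"],z["d"];c,T=pose("wrist",dict(ee_pos=z["pos"],ee_rot=z["rot"]))
    H=hsv(p);h,s,v=[H[...,i].astype(int) for i in range(3)];roi=np.zeros(d.shape,bool);roi[100:300,250:440]=True
    orange=(h>6)&(h<18)&(s>150)&roi;red=((h<4)|(h>176))&(s>150)&(v>120)&roi;yel=(h>19)&(h<32)&(s>150)&roi;blue=(h>100)&(h<130)&(s>120)&roi
    out=dict(c=c,T=T)
    P=cloud(c,T,d,orange);top=P[P[:,2]>P[:,2].max()-.004];print("knob top z",np.median(top[:,2]),"xy",(top.max(0)+top.min(0))[:2]/2,top.mean(0))
    P=cloud(c,T,d,red);zt=np.median(P[:,2]);print("lug z",zt)
    # notch: slot centre per row on the prongs
    q=[]
    for r in range(100,300):
        u=np.nonzero(red[r])[0]
        if len(u)>10:
            g=np.nonzero(np.diff(u)>5)[0]
            if len(g)==1: q.append((( u[g[0]]+u[g[0]+1])/2,r,u[g[0]+1]-u[g[0]]-1,u[0],u[-1]))
    q=np.array(q);L=onplane(c,T,q[:,:2],zt);print("slot rows",q[0],q[-1],"\n ends",L[0],L[-1],"width px",q[:,2].mean())
    W=onplane(c,T,q[:,[3,1]],zt),onplane(c,T,q[:,[4,1]],zt);print(" lug x centre",((W[0]+W[1])/2)[len(q)//2],"lug w",np.linalg.norm(W[0]-W[1],axis=1).mean())
    print(" slot closed end",onplane(c,T,[(q[-1,0],q[-1,1]+.5)],zt),"prong end",onplane(c,T,[(q[0,0],q[0,1]-.5)],zt), "slot dir deg",np.degrees(np.arctan2(*(np.polyfit(L[:,1],L[:,0],1)[0],1))))
    vv,uu=np.nonzero(yel);zy=np.median(cloud(c,T,d,yel)[:,2]);Y=onplane(c,T,np.c_[uu,vv],zy);k=np.polyfit(Y[:,0],Y[:,1],1);print("stripe z",zy,"yaw",np.degrees(np.arctan(k[0])),"y at x=.434",np.polyval(k,.434),"mean",Y.mean(0))
    vv,uu=np.nonzero(blue|red|yel|orange);B=onplane(c,T,np.c_[uu,vv],.015);Bb=cloud(c,T,d,blue);Bb=Bb[Bb[:,2]<.03];print("plate z",np.median(Bb[:,2]),cv2.minAreaRect((Bb[:,:2]*1e3).astype(np.float32)))
    return
feats("w1.npz")
E
python3 m.py
```

```text
knob top z 0.1505445765417136 xy [0.434  0.2258] [0.4337 0.2261 0.1506]
lug z 0.06253804703426186
slot rows [319.5 144.   18.  298.  342. ] [319.5 172.   16.  297.  342. ] 
 ends [0.4375 0.3048 0.0625] [0.4362 0.2787 0.0625] width px 16.586206896551722
 lug x centre [0.4368 0.2919 0.0625] lug w 0.04274485788719186
 slot closed end [[0.4362 0.2782 0.0625]] prong end [[0.4375 0.3053 0.0625]] slot dir deg 1.7886444764260645
stripe z 0.015523019706955243 yaw -2.327092414865918 y at x=.434 0.2248216451082287 mean [0.5023 0.222  0.0155]
plate z 0.014520839847261574 ((464.18292236328125, 236.33279418945312), (152.9272003173828, 168.38723754882812), 87.11687469482422)
```

```bash
python3 -c "
from h import *
a=go((.434,.226,.20),-2.6,3,60); go((.434,.226,.146),-2.6,3,60,a)"
```

```text
60,-6.7,0.8,33.4,0,0,-0.1,  60,-6.6,0.8,33.3,0,0,-0.1,  60,-6.7,0.9,33.4,-0.1,-0.1,-0.1
60,0,0,18,0,0,0,  60,0,0,18,0,0,0,  60,0,-0.1,18,0,0,0
```

Request:
play_rows(increments=[60,-6.7,0.8,33.4,0,0,-0.1,60,-6.6,0.8,33.3,0,0,-0.1,60,-6.7,0.9,33.4,-0.1,-0.1,-0.1,60,0,0,18,0,0,0,60,0,0,18,0,0,0,60,0,0,18,0,0,0,60,0,0,0,0,0,0])

```text
time: 2.28
ee_pos: [0.4339, 0.2253, 0.1451]
ee_rot: [[0.046, 0.999, -0.001], [0.999, -0.046, -0.001], [-0.001, -0.001, -1.0]]
ft_force: [-0.3, 0.3, 0.0]
finger_gap: 0.0599
grasp_force: 0.0
```

Request:
play_rows(increments=[14,0,0,0,0,0,0,14,0,0,0,0,0,0,14,0,0,0,0,0,0,14,0,0,0,0,0,0,14,0,0,0,0,0,0,14,0,0,0,0,0,0], squeeze=20)

```text
time: 3.02
ee_pos: [0.4348, 0.2255, 0.1467]
ee_rot: [[0.046, 0.999, 0.002], [0.999, -0.046, -0.0], [0.0, 0.002, -1.0]]
ft_force: [-1.1, -1.2, 2.5]
finger_gap: 0.0176
grasp_force: 20.0
```

Request:
play_rows(increments=[14,0,0,-5,0,0,0,14,0,0,-11,0,0,0,14,0,0,-11,0,0,0,14,0,0,-11,0,0,0,14,0,0,-11,0,0,0,14,0,0,-11,0,0,0,14,0,0,0,0,0,0])

```text
time: 3.9
ee_pos: [0.4354, 0.2257, 0.2079]
ee_rot: [[0.046, 0.999, 0.004], [0.999, -0.046, 0.001], [0.001, 0.004, -1.0]]
ft_force: [0.5, 0.1, -0.5]
finger_gap: 0.0178
grasp_force: 20.0
```

Run:
```python
from h import *
s=sensors.read_state();p,d=camera("wrist");cv2.imwrite("pics/w2.png",p[:,:,::-1]);np.savez("w2.npz",p=p,d=d,pos=s["ee_pos"],rot=s["ee_rot"])
print(s["time"],s["ee_pos"],s["finger_gap"],s["grasp_force"],s["ft_force"])
```

```text
3.9 [0.43537637 0.225694   0.20788015] 0.017823390563869716 19.99905377626419 [ 0.45292684  0.07673052 -0.49624716]
```

View pics/w2.png

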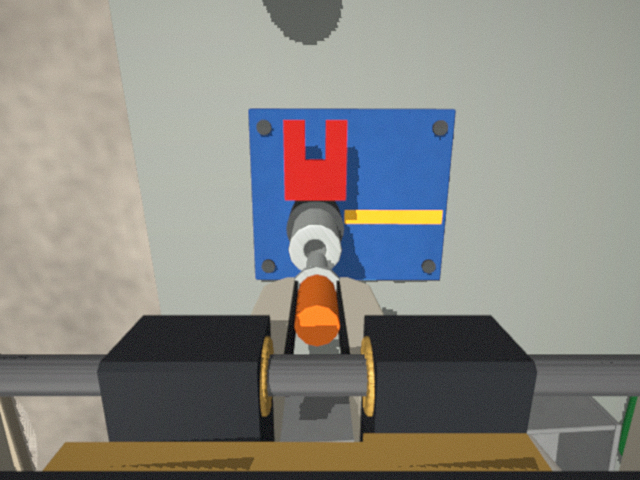

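The wrist view shows the pin held upright above the bush, with its foot at about (316,250) and the slot centre at about (315,140). I'll measure the slot relative to the knob in the tool frame.

```bash
cat > n.py <<'E'
from h import *
import sys
np.set_printoptions(precision=4,suppress=True)
z=np.load(sys.argv[1]);p,d=z["p"],z["d"];c,T=pose("wrist",dict(ee_pos=z["pos"],ee_rot=z["rot"]));Tt=c["tool_from_camera"]
H=hsv(p);h,s,v=[H[...,i].astype(int) for i in range(3)]
roi=np.zeros(d.shape,bool);roi[60:360,200:480]=True
orange=(h>6)&(h<18)&(s>150)&roi;red=((h<4)|(h>176))&(s>150)&(v>120)&roi;yel=(h>19)&(h<32)&(s>150)&roi
K=cloud(c,Tt,d,orange);print("knob tool mean",K.mean(0),"mid",(np.percentile(K,1,axis=0)+np.percentile(K,99,axis=0))/2)
for r in(290,300,310,320,330):
    u=np.nonzero(orange[r])[0]
    if len(u):
        o,q=rays(c,Tt,[(u.mean(),r)]);t=(0-o[0])/q[0,0];print(r,u.min(),u.max(),o+q[0]*t)
D=np.median(cloud(c,Tt,d,red)[:,2]);zt=np.median(cloud(c,T,d,red)[:,2])
L=[];rr=[]
for r in range(60,300):
    u=np.nonzero(red[r])[0]
    if len(u)>10:
        g=np.nonzero(np.diff(u)>8)[0]
        if len(g)==1: L.append(((u[g[0]]+u[g[0]+1])/2,r))
L=np.array(L)
def tp(uv):  # onto lug plane in tool frame
    W=onplane(c,T,uv,zt);R=z["rot"];return (W-z["pos"])@R
print("lug z",zt,"slot tool ends",tp(L[:1]),tp(L[-1:]+[0,.5]),"mean y",tp(L)[:,1].mean(),"dir",np.degrees(np.polyfit(tp(L)[:,0],tp(L)[:,1],1)[0]))
vv,uu=np.nonzero(yel);Y=tp(np.c_[uu,vv]);print("stripe dir(tool, deg from y)",-np.degrees(np.polyfit(Y[:,1],Y[:,0],1)[0]))
E
python3 n.py w2.npz
```

```text
knob tool mean [ 0.0035 -0.0005  0.0027] mid [ 0.001  -0.0005  0.0107]
290 298 334 [ 0.     -0.0008  0.0313]
300 297 336 [ 0.     -0.0006  0.0201]
310 295 338 [ 0.     -0.0005  0.0102]
320 295 339 [ 0.     -0.0003  0.0013]
330 294 339 [ 0.     -0.0005 -0.0067]
lug z 0.06257668802280536 slot tool ends [[ 0.0785 -0.0022  0.1454]] [[ 0.0519 -0.0019  0.1453]] mean y -0.00209209258323944 dir -0.853166127354677
stripe dir(tool, deg from y) -42.763508593671446
```

Request:
play_rows(increments=[14,20,-0.5,0,0,0,0,14,20,-0.5,0,0,0,0,14,20.5,-0.4,0,0,0,0,14,0,0,16,0,0,0,14,0,0,16,0,0,0,14,0,0,16,0,0,0,14,0,0,0,0,0,0,14,0,0,0,0,0,0])

```text
time: 4.95
ee_pos: [0.4363, 0.2857, 0.1587]
ee_rot: [[0.047, 0.999, 0.002], [0.999, -0.047, -0.0], [0.0, 0.002, -1.0]]
ft_force: [0.3, 0.4, 0.7]
finger_gap: 0.0175
grasp_force: 20.0
```

```bash
python3 - <<'E'
from h import *
s=sensors.read_state();p,d=camera("wrist");cv2.imwrite("pics/w3.png",p[:,:,::-1]);np.savez("w3.npz",p=p,d=d,pos=s["ee_pos"],rot=s["ee_rot"])
print(s["time"],s["ee_pos"],s["finger_gap"],s["grasp_force"],s["ft_force"])
E
python3 n.py w3.npz
```

```text
4.95 [0.43631168 0.28567677 0.15865318] 0.017461829231432927 19.999110102653503 [0.32191335 0.43442096 0.7212257 ]
knob tool mean [ 0.0032 -0.0002  0.0033] mid [ 0.0007 -0.0005  0.011 ]
290 298 334 [ 0.     -0.0008  0.0313]
300 297 336 [ 0.     -0.0006  0.0201]
310 295 338 [ 0.     -0.0005  0.0102]
320 294 339 [ 0.     -0.0005  0.0013]
330 294 339 [ 0.     -0.0005 -0.0067]
lug z 0.06255588363970364 slot tool ends [[0.0214 0.0002 0.0961]] [[-0.0187 -0.0007  0.0961]] mean y 3.461843824903732e-06 dir 1.912754275853945
stripe dir(tool, deg from y) -17.682737704357383
```

View pics/w3.png

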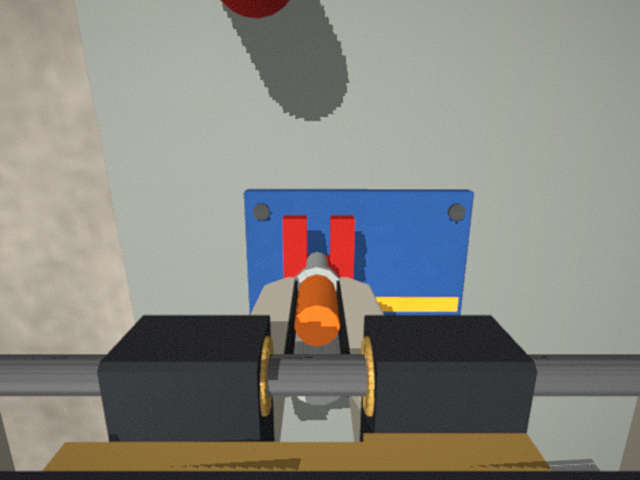

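The pin foot at about (317,258) points between the prongs (307 and 330), and the measured offset is under 1 mm. I'll lower it.

Request:
play_rows(increments=[14,1,0.4,9,0,0,0,14,0,0,10,0,0,0,14,0,0,10,0,0,0,14,0,0,10,0,0,0,14,0,0,10,0,0,0,14,0,0,10,0,0,0,14,0,0,0,0,0,0])

```text
time: 5.88
ee_pos: [0.4361, 0.2866, 0.0984]
ee_rot: [[0.046, 0.999, 0.0], [0.999, -0.046, -0.001], [-0.001, 0.0, -1.0]]
ft_force: [-0.6, 0.7, -0.8]
finger_gap: 0.0177
grasp_force: 20.0
```

Request:
play_rows(increments=[14,0,0,2,0,0,0,14,0,0,0.5,0,0,0,14,0,0,0,0,0,0])

```text
time: 6.25
ee_pos: [0.4368, 0.287, 0.0973]
ee_rot: [[0.046, 0.999, 0.002], [0.999, -0.046, 0.0], [0.0, 0.002, -1.0]]
ft_force: [-0.4, 0.7, -2.0]
finger_gap: 0.0174
grasp_force: 20.0
```

Request:
play_rows(increments=[14,0,0,0.8,0,0,0,14,0,0,0,0,0,0])

```text
time: 6.5
ee_pos: [0.4369, 0.2871, 0.0967]
ee_rot: [[0.046, 0.999, 0.002], [0.999, -0.046, 0.0], [0.0, 0.002, -1.0]]
ft_force: [-0.5, -0.1, 2.3]
finger_gap: 0.0178
grasp_force: 20.0
```

Contact is about to happen or has just begun, so I'll open gently.

Request:
play_rows(increments=[22,0,0,0,0,0,0,30,0,0,0,0,0,0,40,0,0,0,0,0,0,45,0,0,0,0,0,0])

```text
time: 7.0
ee_pos: [0.4367, 0.2869, 0.0961]
ee_rot: [[0.046, 0.999, 0.002], [0.999, -0.046, -0.0], [-0.0, 0.002, -1.0]]
ft_force: [-0.7, 0.1, 0.1]
finger_gap: 0.0431
grasp_force: 0.0
```

Request:
play_rows(increments=[45,0,0,-20,0,0,0,45,0,0,-35,0,0,0,45,0,0,-40,0,0,0,45,0,0,-40,0,0,0,45,0,0,-40,0,0,0,45,0,0,0,0,0,0])

```text
time: 7.75
ee_pos: [0.4382, 0.2879, 0.2756]
ee_rot: [[0.046, 0.999, 0.008], [0.999, -0.046, 0.003], [0.004, 0.008, -1.0]]
ft_force: [0.0, 0.2, 0.4]
finger_gap: 0.0448
grasp_force: 0.0
```

Run:
```python
from h import *
s=sensors.read_state();p,d=camera("wrist");cv2.imwrite("pics/w4.png",p[:,:,::-1]);np.savez("w4.npz",p=p,d=d,pos=s["ee_pos"],rot=s["ee_rot"])
print(s["time"],s["ee_pos"])
c,T=pose("wrist",s);H=hsv(p);h,S,v=[H[...,i].astype(int) for i in range(3)]
P=cloud(c,T,d,(h>6)&(h<18)&(S>170));P=P[(P[:,2]<.12)&(P[:,2]>.06)];t=P[P[:,2]>P[:,2].max()-.004];print("knob top",t.mean(0),P.max(0)[2])
```

```text
7.75 [0.43818091 0.28787493 0.27555942]
knob top [0.43618379 0.2874634  0.10068271] 0.10313929659806481
```

View pics/w4.png

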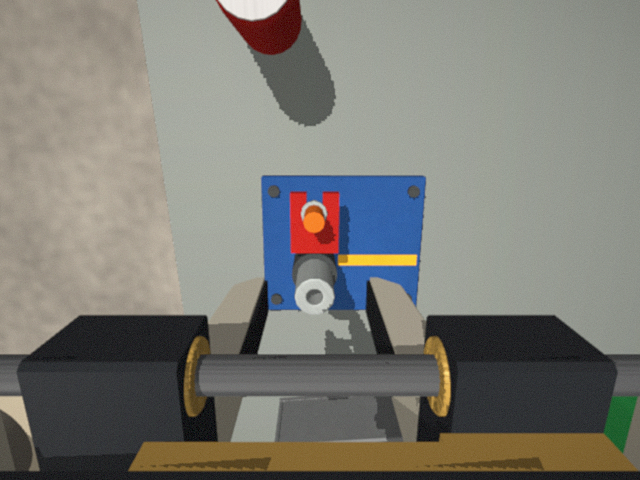

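The pin hangs in the notch, knob at (314,217), and the empty bush rim is centred near (315,296). The knob-top height of 0.1007 matches the expected 0.101. I'll measure the bush, then go to the wiper.

Run:
```python
from h import *
np.set_printoptions(precision=4,suppress=True)
z=np.load("w4.npz");p,d=z["p"],z["d"];c,T=pose("wrist",dict(ee_pos=z["pos"],ee_rot=z["rot"]))
m=np.zeros(d.shape,bool);m[270:320,285:345]=True
v,u=np.nonzero(m);o,r=rays(c,T,np.c_[u,v]);C=o+r*d[v,u][:,None]
k=(C[:,2]>.108)&(C[:,2]<.118);(x,y),rad=cv2.minEnclosingCircle(np.c_[u[k],v[k]].astype(np.float32));print("rim z",np.median(C[k,2]),(x,y),rad)
print(onplane(c,T,[(x,y)],.113), "mean",C[k].mean(0))
g=p.mean(2)[v,u];b=(g<110)&(np.hypot(u-x,v-y)<9);print("bore",b.sum(),u[b].mean(),v[b].mean(),onplane(c,T,[(u[b].mean(),v[b].mean())],.113))
H=hsv(p);h,s=H[...,0].astype(int),H[...,1];yy=(h>19)&(h<32)&(s>150);yy[300:]=0;vv,uu=np.nonzero(yy);Y=onplane(c,T,np.c_[uu,vv],.015);print("stripe",Y.mean(0),cv2.minAreaRect((Y[:,:2]*1e3).astype(np.float32)),np.degrees(np.polyfit(Y[:,0],Y[:,1],1)[0]))
go((.53,-.235,.30),103,16,45)
```

```text
rim z 0.11243483326999387 (313.83233642578125, 294.9815368652344) 19.858592987060547
[[0.4336 0.2273 0.113 ]] mean [0.4336 0.2269 0.1123]
bore 75 311.4533333333333 293.7866666666667 [[0.4317 0.2285 0.113 ]]
stripe [0.5019 0.222  0.015 ] ((459.13592529296875, 214.675537109375), (168.5884552001953, 28.066600799560547), 9.81126594543457) -1.9958535681982035
45,-32.3,7.3,-1.7,0,0,-6.6,  45,-33,3.5,-1.7,0,0,-6.6,  45,-33.2,-0.3,-1.7,0,0,-6.6,  45,-32.9,-4.1,-1.7,0,0,-6.6,  45,-32.2,-7.8,-1.7,0,0,-6.6,  45,-31.1,-11.5,-1.7,0,0,-6.6,  45,-29.6,-15,-1.7,0,0,-6.6,  45,-27.7,-18.3,-1.7,0,0,-6.6
45,-25.4,-21.3,-1.7,0,0,-6.6,  45,-22.8,-24.1,-1.7,0,0,-6.6,  45,-19.8,-26.6,-1.7,0,0,-6.6,  45,-16.6,-28.7,-1.7,0,0.1,-6.6,  45,-13.2,-30.4,-1.8,0,0,-6.6,  45,-9.7,-31.7,-1.8,0,0.1,-6.6,  45,-6,-32.6,-1.7,0.1,0,-6.6,  45,-2.2,-33,-1.7,0,0.1,-6.7
```

Request:
play_rows(increments=[45,-32.3,7.3,-1.7,0,0,-6.6,45,-33,3.5,-1.7,0,0,-6.6,45,-33.2,-0.3,-1.7,0,0,-6.6,45,-32.9,-4.1,-1.7,0,0,-6.6,45,-32.2,-7.8,-1.7,0,0,-6.6,45,-31.1,-11.5,-1.7,0,0,-6.6,45,-29.6,-15,-1.7,0,0,-6.6,45,-27.7,-18.3,-1.7,0,0,-6.6])

```text
time: 8.8
ee_pos: [0.4821, 0.0246, 0.283]
ee_rot: [[-0.77, 0.638, -0.001], [0.638, 0.77, 0.0], [0.001, -0.001, -1.0]]
ft_force: [0.3, 0.6, 0.5]
finger_gap: 0.0449
grasp_force: 0.0
```

Request:
play_rows(increments=[45,-25.4,-21.3,-1.7,0,0,-6.6,45,-22.8,-24.1,-1.7,0,0,-6.6,45,-19.8,-26.6,-1.7,0,0,-6.6,45,-16.6,-28.7,-1.7,0,0.1,-6.6,45,-13.2,-30.4,-1.8,0,0,-6.6,45,-9.7,-31.7,-1.8,0,0.1,-6.6,45,-6,-32.6,-1.7,0.1,0,-6.6,45,-2.2,-33,-1.7,0,0.1,-6.7])

```text
time: 9.8
ee_pos: [0.5287, -0.2361, 0.2966]
ee_rot: [[-0.973, -0.229, -0.006], [-0.229, 0.973, -0.0], [0.006, 0.001, -1.0]]
ft_force: [0.7, -0.3, -0.2]
finger_gap: 0.0448
grasp_force: 0.0
```

Request:
play_rows(increments=[45,0,0,0,0,0,0,45,0,0,0,0,0,0])

```text
time: 10.05
ee_pos: [0.5288, -0.2346, 0.2972]
ee_rot: [[-0.975, -0.224, -0.005], [-0.224, 0.975, 0.0], [0.005, 0.001, -1.0]]
ft_force: [0.2, -0.0, -1.2]
finger_gap: 0.0449
grasp_force: 0.0
```

Run:
```python
from h import *
np.set_printoptions(precision=4,suppress=True)
s=sensors.read_state();p,d=camera("wrist");cv2.imwrite("pics/w5.png",p[:,:,::-1]);np.savez("w5.npz",p=p,d=d,pos=s["ee_pos"],rot=s["ee_rot"])
print(s["time"],s["ee_pos"])
```

```text
10.05 [ 0.5288 -0.2346  0.2972]
```

View pics/w5.png

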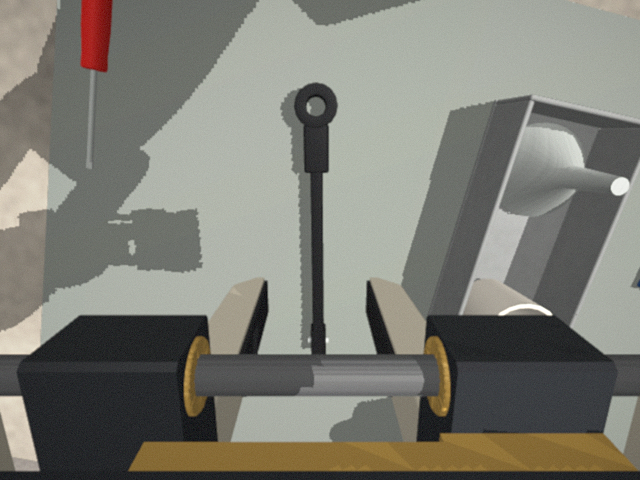

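The wiper eye is at (316,105), and the bar runs straight down the image along u≈316–318.

Run:
```python
from h import *
np.set_printoptions(precision=4,suppress=True)
z=np.load("w5.npz");p,d=z["p"],z["d"];c,T=pose("wrist",dict(ee_pos=z["pos"],ee_rot=z["rot"]))
m=(hsv(p)[...,2]<75);m[:70]=0;m[315:]=0;m[:,:285]=0;m[:,345:]=0
v,u=np.nonzero(m);o,r=rays(c,T,np.c_[u,v]);C=o+r*d[v,u][:,None];k=(C[:,2]>.009)&(C[:,2]<.05)&(d[v,u]>0);u,v,C=u[k],v[k],C[k]
e=v<126;print("eye top z",np.median(C[e,2]))
hole=None;(x,y),rad=cv2.minEnclosingCircle(np.c_[u[v<118],v[v<118]].astype(np.float32));E=onplane(c,T,[(x,y)],.029)[0];print((x,y),rad,"eye",E)
b=(v>185)&(v<310);zb=np.median(C[b,2]);print("bar top z",zb)
B=onplane(c,T,np.c_[u[b],v[b]],.027);vx,vy,x0,y0=cv2.fitLine(B[:,:2].astype(np.float32),cv2.DIST_HUBER,0,1e-4,1e-4).ravel();dr=np.array([vx,vy])*np.sign(vx);print("bar dir",np.degrees(np.arctan2(dr[1],dr[0])))
w=E[:2]-[x0,y0];print("eye offset from bar line",w[0]*-dr[1]+w[1]*dr[0],"bar mid at 120 from eye:",np.array([x0,y0])+dr*(w@dr+.12))
# second view: top camera depth/ray check of the eye
zt=np.load("top0.npz");ct,Tt=pose("top");cand=hsv(zt["p"])[...,2]<60;cand[:300]=0;cand[322:]=0;cand[:,:402]=0;cand[:,425:]=0
vv,uu=np.nonzero(cand);print("tri",tri((c,T,(x,y)),(ct,Tt,(uu.mean(),vv.mean()))))
```

```text
eye top z 0.028393443178017813
(315.0, 104.5999984741211) 21.660202026367188 eye [ 0.4328 -0.2585  0.029 ]
bar top z 0.02621245944940334
bar dir 13.656124
eye offset from bar line 0.00022139540927716694 bar mid at 120 from eye: [ 0.5494 -0.2303]
tri [ 0.4353 -0.2561  0.0299]
```

```bash
python3 -c "
from h import *
a=go((.5494,-.2303,.08),103.7,5,45); go((.5494,-.2303,.031),103.7,3,45,a)"
```

```text
45,-4.4,-0.2,43.5,0,-0.1,-0.1,  45,-4.3,-0.2,43.5,0,0,-0.2,  45,-4.3,-0.1,43.5,0,-0.1,-0.1,  45,-4.2,-0.2,43.6,0,0,-0.2,  45,-4.3,-0.2,43.5,0,-0.1,-0.1
45,0,0,16.3,0,0,0,  45,0,0,16.4,0,0,0,  45,0.1,0,16.3,0,0,0
```

Request:
play_rows(increments=[45,-4.4,-0.2,43.5,0,-0.1,-0.1,45,-4.3,-0.2,43.5,0,0,-0.2,45,-4.3,-0.1,43.5,0,-0.1,-0.1,45,-4.2,-0.2,43.6,0,0,-0.2,45,-4.3,-0.2,43.5,0,-0.1,-0.1,45,0,0,16,0,0,0,45,0,0,12,0,0,0,45,0,0,0,0,0,0])

```text
time: 11.1
ee_pos: [0.5504, -0.2314, 0.0536]
ee_rot: [[-0.971, -0.238, 0.002], [-0.238, 0.971, -0.0], [-0.002, -0.001, -1.0]]
ft_force: [0.1, -0.3, -0.0]
finger_gap: 0.0451
grasp_force: 0.0
```

Request:
play_rows(increments=[45,0,0,11,0,0,0,45,0,0,10,0,0,0,45,0,0,0,0,0,0])

```text
time: 11.48
ee_pos: [0.5494, -0.2312, 0.031]
ee_rot: [[-0.971, -0.237, 0.0], [-0.237, 0.971, 0.001], [-0.0, 0.0, -1.0]]
ft_force: [-0.9, -0.4, 0.4]
finger_gap: 0.0449
grasp_force: 0.0
```

Request:
play_rows(increments=[8,0,0,0,0,0,0,8,0,0,0,0,0,0,8,0,0,0,0,0,0,8,0,0,0,0,0,0,8,0,0,0,0,0,0], squeeze=45)

```text
time: 12.1
ee_pos: [0.5503, -0.2314, 0.0324]
ee_rot: [[-0.971, -0.238, 0.002], [-0.238, 0.971, -0.0], [-0.002, -0.001, -1.0]]
ft_force: [-0.6, 2.0, 3.4]
finger_gap: 0.0127
grasp_force: 45.0
```

Request:
play_rows(increments=[8,0,0,-10,0,0,0,8,0,0,-25,0,0,0,8,0,0,-35,0,0,0,8,0,0,-40,0,0,0,8,0,0,-40,0,0,0,8,0,0,-40,0,0,0,8,0,0,-30,0,0,0,8,0,0,-10,0,0,0])

```text
time: 13.1
ee_pos: [0.5506, -0.232, 0.265]
ee_rot: [[-0.971, -0.238, 0.005], [-0.238, 0.971, -0.002], [-0.005, -0.004, -1.0]]
ft_force: [0.7, -0.1, -2.2]
finger_gap: 0.013
grasp_force: 45.0
```

Run:
```python
from h import *
np.set_printoptions(precision=4,suppress=True)
s=sensors.read_state();p,d=camera("wrist");cv2.imwrite("pics/w6.png",p[:,:,::-1]);np.savez("w6.npz",p=p,d=d,pos=s["ee_pos"],rot=s["ee_rot"])
print(s["time"],s["ee_pos"],s["ee_rot"],s["finger_gap"],s["grasp_force"],s["ft_force"],s["moment"])
```

```text
13.1 [ 0.5506 -0.232   0.265 ] [[-0.9714 -0.2376  0.0053]
 [-0.2376  0.9714 -0.0024]
 [-0.0045 -0.0036 -1.    ]] 0.013023739023061197 44.997267723083496 [ 0.65   -0.0903 -2.1593] [ 0.0287  0.0146 -0.0209]
```

View pics/w6.png

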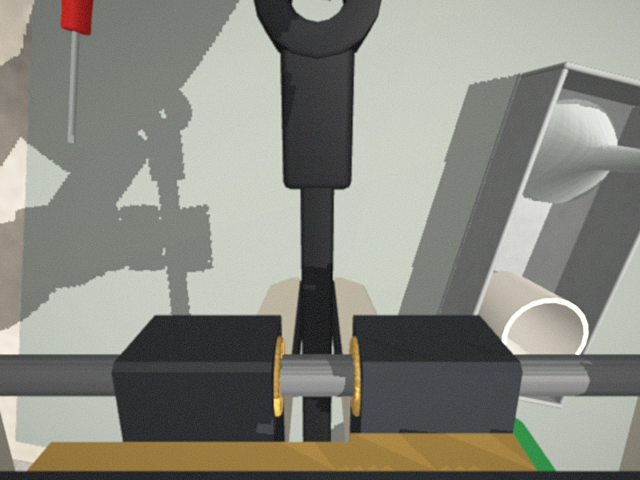

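The wiper is held level-looking, with the eye partly in view at the top (hole about (318,8)). I'll measure its pose in the tool frame.

```bash
cat > e.py <<'E'
from h import *
import sys
np.set_printoptions(precision=4,suppress=True)
z=np.load(sys.argv[1]);p,d=z["p"],z["d"];c=camera_params("wrist");T=c["tool_from_camera"]
m=(hsv(p)[...,2]<80);m[300:]=0;m[:,:235]=0;m[:,400:]=0
v,u=np.nonzero(m);o,r=rays(c,T,np.c_[u,v]);C=o+r*d[v,u][:,None];k=(C[:,2]<.05)&(d[v,u]>0);u,v,C=u[k],v[k],C[k]
e=v<35;b=(v>195)&(v<270);h=(v>65)&(v<180)
for n,q in(("eye",e),("hub",h),("bar",b)): print(n,C[q].mean(0),"z med",np.median(C[q,2]))
q=C[h|b|e]
ze=np.median(C[e,2])
edge=[]
for row in range(2,50):
    w=u[v==row]
    if len(w)>20: edge+=[(w.min()-.5,row),(w.max()+.5,row)]
o,r=rays(c,T,edge);W=o+r*((ze-o[2])/r[:,2])[:,None]
A=np.c_[2*W[:,:2],np.ones(len(W))];s=np.linalg.lstsq(A,(W[:,:2]**2).sum(1),rcond=None)[0];print("circle",s[:2],"R",np.sqrt(s[2]+s[:2]@s[:2]))
from scipy.optimize import least_squares
print("R=22:",least_squares(lambda x:np.hypot(W[:,0]-x[0],W[:,1]-x[1])-.022,s[:2]).x)
L=[]
for row in range(195,275):
    w=u[v==row]
    if len(w)>8: L.append(((w.min()+w.max())/2,row))
zb=np.median(C[b,2]);o,r=rays(c,T,L);B=o+r*((zb-o[2])/r[:,2])[:,None];k=np.polyfit(B[:,0],B[:,1],1);print("bar: yaw in tool deg",np.degrees(np.arctan(k[0])),"y at x=0",k[1],"slope z",np.degrees(np.polyfit(C[b,0],C[b,2],1)[0]))
E
python3 e.py w6.npz
```

```text
eye [ 0.11   -0.0001  0.0037] z med 0.0036582124829739604
hub [ 0.0769 -0.0001  0.0048] z med 0.004782629789072568
bar [ 0.0359 -0.0001  0.0059] z med 0.005903490352192259
circle [ 0.1169 -0.0001] R 0.020517330767270775
R=22: [ 0.1196 -0.0001]
bar: yaw in tool deg -0.39809264295934965 y at x=0 9.711143623652493e-05 slope z -0.2833029745232868
```

```bash
python3 -c "
from h import *
go((.5532,.2214,.265),87.5,16,8)"
```

```text
8,-6.9,27.5,-0.1,0,0,1,  8,-6.4,27.6,-0.1,0,0,1,  8,-5.9,27.7,-0.1,0,0,1,  8,-5.5,27.8,-0.1,0,0,1,  8,-5,27.9,-0.1,0,0,1,  8,-4.5,28,-0.1,0,0,1,  8,-4,28.1,0,0,0,1,  8,-3.5,28.1,-0.1,0,0,1
8,-3,28.2,0,0,0,1,  8,-2.5,28.2,-0.1,0,0,1,  8,-2,28.3,0,0,0,1,  8,-1.5,28.3,-0.1,0,0.1,1,  8,-1,28.3,0,0,0,1.1,  8,-0.5,28.3,-0.1,0,0.1,1,  8,0,28.3,0,-0.1,0,1.1,  8,0.6,28.3,0,0,0.1,1
```

Request:
play_rows(increments=[8,-6.9,27.5,-0.1,0,0,1,8,-6.4,27.6,-0.1,0,0,1,8,-5.9,27.7,-0.1,0,0,1,8,-5.5,27.8,-0.1,0,0,1,8,-5,27.9,-0.1,0,0,1,8,-4.5,28,-0.1,0,0,1,8,-4,28.1,0,0,0,1,8,-3.5,28.1,-0.1,0,0,1])

```text
time: 14.15
ee_pos: [0.5503, -0.0038, 0.2606]
ee_rot: [[-0.995, -0.1, -0.001], [-0.1, 0.995, -0.0], [0.001, 0.0, -1.0]]
ft_force: [-0.4, -0.4, -2.2]
finger_gap: 0.0128
grasp_force: 45.0
```

Request:
play_rows(increments=[8,-3,28.2,0,0,0,1,8,-2.5,28.2,-0.1,0,0,1,8,-2,28.3,0,0,0,1,8,-1.5,28.3,-0.1,0,0.1,1,8,-1,28.3,0,0,0,1.1,8,-0.5,28.3,-0.1,0,0.1,1,8,0,28.3,0,-0.1,0,1.1,8,0.6,28.3,0,0,0.1,1])

```text
time: 15.15
ee_pos: [0.5516, 0.2225, 0.2607]
ee_rot: [[-0.999, 0.043, -0.007], [0.043, 0.999, 0.0], [0.007, 0.0, -1.0]]
ft_force: [0.9, 0.6, -3.3]
finger_gap: 0.0129
grasp_force: 45.0
```

Request:
play_rows(increments=[8,0,0,0,0,0,0,8,0,0,20,0,0,0,8,0,0,20,0,0,0,8,0,0,20,0,0,0,8,0,0,15,0,0,0,8,0,0,0,0,0,0,8,0,0,0,0,0,0])

```text
time: 16.02
ee_pos: [0.5526, 0.2221, 0.1887]
ee_rot: [[-0.999, 0.043, -0.003], [0.043, 0.999, 0.002], [0.003, 0.002, -1.0]]
ft_force: [0.3, 1.2, -1.8]
finger_gap: 0.0126
grasp_force: 45.0
```

```bash
python3 - <<'E'
from h import *
np.set_printoptions(precision=4,suppress=True)
s=sensors.read_state();print(s["time"],s["ee_pos"],s["ee_rot"],s["grasp_force"])
p,d=camera("wrist");np.savez("w7.npz",p=p,d=d,pos=s["ee_pos"],rot=s["ee_rot"])
im=[p[:300,160:480]]
for n in("scene","top"):
    q,dd=camera(n);np.savez(n+"7.npz",p=q,d=dd);im.append(q)
a=cv2.resize(im[0],(400,375));b=cv2.resize(im[1][150:350,340:560],(400,364));t=cv2.resize(im[2][230:350,180:320],(400,343))
o=np.zeros((600,800,3),np.uint8);o[:375,:400]=a;o[:364,400:]=b;o[375:,:400]=t[80:305];cv2.imwrite("pics/c7.png",o[:,:,::-1])
E
python3 e.py w7.npz; python3 -c "
from h import *
go((.5532,.2214,.152),87.5,3,8)"
```

```text
16.025 [0.5526 0.2221 0.1887] [[-0.9991  0.0429 -0.0025]
 [ 0.0429  0.9991  0.0017]
 [ 0.0026  0.0016 -1.    ]] 44.997113943099976
eye [ 0.1099 -0.0003  0.0037] z med 0.0036640826076876354
hub [ 0.0768 -0.0003  0.0048] z med 0.004790888097075341
bar [ 0.0359 -0.0003  0.0059] z med 0.005892653316418708
circle [ 0.1171 -0.0003] R 0.02062892839266256
R=22: [ 0.1196 -0.0003]
bar: yaw in tool deg -0.3044119873378983 y at x=0 -0.00012149709988907259 slope z -0.22228980301338944
8,-0.2,-0.3,12.4,0,0,0,  8,-0.1,-0.3,12.4,0.1,0,0,  8,-0.2,-0.3,12.4,0,-0.1,0
```

View pics/c7.png

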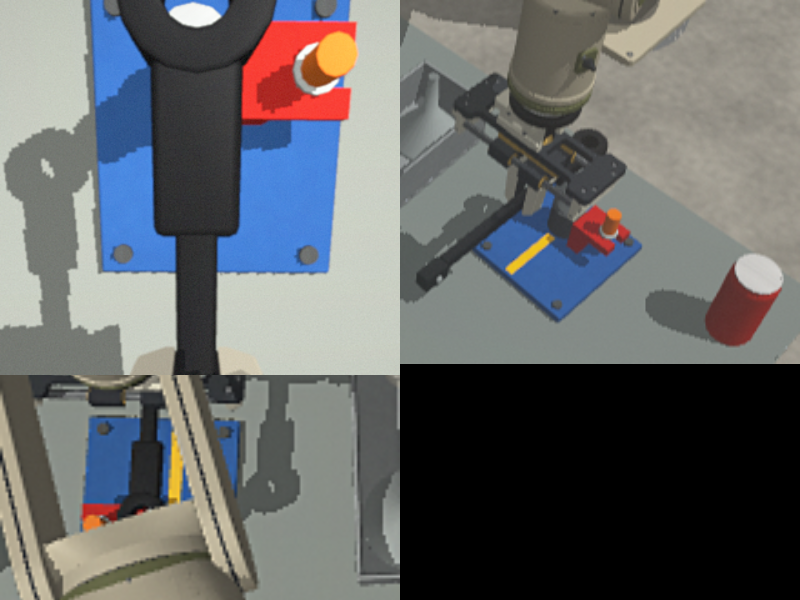

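In the wrist crop the eye hole at about (195,10) shows the white bush rim beneath it. The pin stands upright in the notch. I'll make the final descent.

Request:
play_rows(increments=[8,-0.2,-0.2,12,0,0,0,8,-0.2,-0.2,12,0,0,0,8,0,0,9,0,0,0,8,0,0,3,0,0,0,8,0,0,0,0,0,0,8,0,0,0,0,0,0,8,0,0,0,0,0,0,8,0,0,0,0,0,0])

```text
time: 17.18
ee_pos: [0.5526, 0.2217, 0.1524]
ee_rot: [[-0.999, 0.043, -0.003], [0.043, 0.999, 0.002], [0.003, 0.002, -1.0]]
ft_force: [0.2, 0.1, -2.4]
finger_gap: 0.0124
grasp_force: 45.0
```

Run:
```python
from h import *
np.set_printoptions(precision=4,suppress=True)
s=sensors.read_state();print(s["time"],s["ee_pos"],s["ft_force"],s["grasp_force"])
R,P=np.array(s["ee_rot"]),np.array(s["ee_pos"]);print("eye underside",P+R@[.1196,-.0002,.029],"x dir",np.degrees(np.arctan2(-R[1,0],-R[0,0])))
p,d=camera("wrist");np.savez("w8.npz",p=p,d=d,pos=P,rot=R)
cv2.imwrite("pics/w8.png",cv2.resize(p[:200,200:440],None,fx=2.5,fy=2.5)[:,:,::-1])
c,T=pose("wrist",s);v,u=np.indices(d.shape);o,r=rays(c,T,np.c_[u.ravel(),v.ravel()]);C=(o+r*d.ravel()[:,None]).reshape(480,640,3)
k=(v<60)&(abs(u-316)<60)&(C[...,2]>.107)&(C[...,2]<.119);print("rim seen",k.sum(),np.median(C[k][:,2]),u[k].mean() if k.any() else 0)
```

```text
17.175 [0.5526 0.2217 0.1524] [ 0.1631  0.0526 -2.4313] 44.99715507030487
eye underside [0.433  0.2267 0.1237] x dir -2.4496211550312283
rim seen 482 0.11204663046318683 318.1597510373444
```

View pics/w8.png

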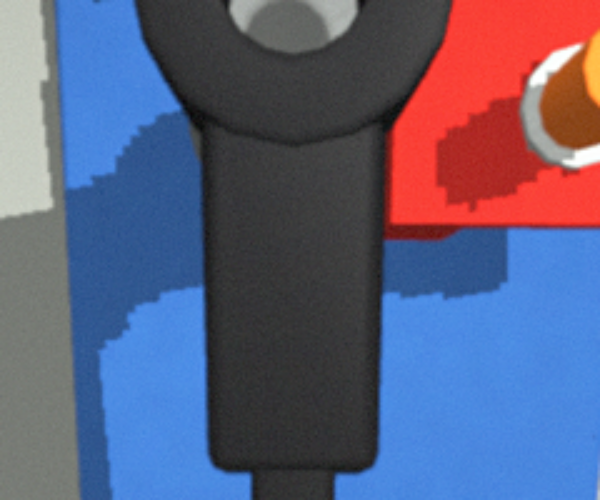

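The bore sits centred in the hole, at u about 289 against 294 in the crop. The eye estimate is within about 1 mm of the bush axis and 10–11 mm above the rim, and nothing is touching. I'll hand in.

```bash
python3 -c "
from rig import workorder
print(workorder.sign_off())"
```

```text
the job is handed in; nothing more can be done
None
```

The job is handed in at about 17 s of the 66 s allowed (the hand-in returned no verdict): the pin hangs released in the red notch, and the gripper still holds the wiper level along the stripe, its eye measured within about 1 mm of the bush axis and about 1 cm above the rim.

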